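# Index the inspection stage with the blue gauge blade

### The job

Take the blue-handled gauge blade out of the wooden rack and push it down into the slot of the white carriage on the inspection rail until its handle sits flush on the carriage. Then, keeping hold of the handle, slide the carriage along the rail towards the scope until you feel its spring ball drop into the notch, and finish holding it there, blade fully home and still in the fingers. Leave the red and green blades and the other things on the bench where they are.

Things in the scene. Friction and masses are not known exactly. Their poses are not given: they have to be found in the camera images.
- blade_blue: gauge blade to use: blue handle 14 (x) x 34 (y) x 42 (z) mm on a steel blade 4 (x) x 24 (y) mm reaching 24 mm down, its last 5 mm slimmer (3 x 21). About 60 g. Origin: centre of the handle's underside (the shoulder); z up: handle from 0 to 42 mm, blade from 0 to -24. Starts upright in any place of the rack. Enters the slot upright, its y along the rail (either way round)
- slot (a point): centre of the mouth of the slot in the top face of the white carriage, 60 mm above the bench. Slot 7 mm (x) by 27 mm (y), 28 mm deep, slightly chamfered: the seated blade has 1.5 mm play each way. z up, y along the rail in the sliding direction (to the notch). Carriage 40 (x) x 56 (y) x 38 mm with its blue base, which is 46 mm wide
- carriage (a joint): travel of the carriage in m, growing along the slot's +y; ends at 0 and 0.16. It starts between 0 and 0.03; the notch lies between 0.07 and 0.13, different each time. It takes 2 to 5 N to slide it and stays where it is left
- ball (a joint): lift in m of the spring ball under the carriage: 0.004 riding on the flat strip, 0 seated in the notch (seated: under 0.0018). 35-degree V notch: the ball drops in over the last 7 mm, draws the carriage to its middle with 1 to 2 N; about 12 N along the rail is needed to climb out either side. 2 mm off the middle lifts it 1.4 mm. If passed, the carriage may be brought back
- rack: wooden block 56 (x) x 180 (y) x 34 mm, fixed, origin at the centre of its underside; three places in a row along y at -58, 0 and 58 mm hold the blades, shoulders on its top, 24 mm free between handles
- stage: metal rail 60 (x) x 320 (y) mm, fixed, guide ways 21 mm high, dark end stops 45 mm high at both ends; origin under its centre, y the sliding direction. On its +x side a black scope barrel (34 mm across, top 63 mm above the bench, nose 48 mm from the rail's centre line) and on its -x side a small orange pointer stand exactly level with the notch
- blade_red: same blade with a red handle, in the rack, to be left (origin and axes as the blue one)
- blade_green: same blade with a green handle, in the rack, to be left (origin and axes as the blue one)
- solvent: white bottle, 52 mm across, 130 mm tall, origin at the centre of its underside; leave alone
- capjar: clear jar with yellow lid, 60 mm across, 65 mm tall, origin at the centre of its underside; leave alone
- spool: orange spool, 90 mm across, 48 mm tall, origin at the centre of its underside; leave alone
- driver: screwdriver with red handle, 160 mm long, lying along its x; leave alone

How it is judged (in metres and radians):
On the way, in this order (a step that is already met when the one before it is completed fails the run):
1. the blue blade, held, is fully home in the carriage's slot while the ball is still out of the notch (z of blade_blue in the frame of slot between -0.003 and 0.0025 m and horizontal distance between blade_blue and slot below 0.004 m and angle between blade_blue's own z axis and vertical below 0.08 rad and angle between the x axis of blade_blue and the x axis of slot, either way round below 0.15 rad and contact force between the fingers and blade_blue above 2 N and value of joint ball above 0.0025 m), for 0.2 s.
2. the ball is seated in the notch, the blade home and held (z of blade_blue in the frame of slot between -0.003 and 0.0025 m and horizontal distance between blade_blue and slot below 0.004 m and angle between blade_blue's own z axis and vertical below 0.08 rad and angle between the x axis of blade_blue and the x axis of slot, either way round below 0.15 rad and contact force between the fingers and blade_blue above 2 N and value of joint ball below 0.0018 m and velocity of joint carriage between -0.005 and 0.005 m/s), for 0.3 s.
At the end, for the whole second after the job is handed in: The blue blade is upright in the carriage's slot with its handle within 2.5 mm of flush, the spring ball under the carriage is seated in the notch (lift below 1.8 mm), the carriage is at rest, and the fingers still hold the blade with more than 2 N (all of step 2); the arm keeps its last pose, push and grip.
It fails at once if the red or the green blade moved more than 15 mm (distance of any of blade_red, blade_green from where it was at the start of the episode above 0.015 m).
It fails at once if the bottle, jar, spool or screwdriver moved more than 30 mm (distance of any of solvent, capjar, spool, driver from where it was at the start of the episode above 0.03 m).
It also fails if it takes over 48 s, if anything falls off the work surface, if the arm or the gripper's body presses on something with over 40 N, if the wrist force passes 120 N, or if a joint passes its speed limit or range.

### The arm

A 6-joint arm with a two-finger parallel gripper is mounted at the origin on the work surface. World frame = base frame: x ahead of the robot, y to its left, z up, the work surface at z = 0. Lengths are in mm, angles in degrees, forces in N, time in s.
With the tool pointing down it reaches from about 350 to 850 mm from the base axis. Payload 8.1 kg.
Tool frame: the origin (TCP) lies at the very end of the fingers, on their centre line; the grasp point (between the pads) lies 19 mm behind it (r.grasp_offset is the distance from the TCP to the grasp point, in mm); z points along the fingers, y is the line along which they close (so a half turn about z gives the same grasp; the last joint's range is limited). The gripper opens to 85 mm and grips with 20 to 120 N. Pads are 22 mm wide; open, the fingers measure 114 mm over their backs; the gripper's body (76 mm by 85 mm) begins 54 mm behind the grasp point. The pads swing forward as they close: fully open they stand 13 mm farther back than shut.
Start: joints at [-73.476, 7.471, 85.268, -0, 87.261, -4.893], TCP at [219.113, -558.565, 231.292] pointing down, gripper open.
Joint ranges: [-169.43, 169.43], [-51.17, 129.36], [1.28, 143.12], [-76.62, 256.62], [0, 156.53], [-152.29, 152.29]. Speed limits (degrees/s): [136.94, 136.94, 159.86, 180, 180, 180].

### API

Orientations are given as [roll, pitch, yaw] about the fixed x, y, z axes, in that order (R = Rz(yaw) Ry(pitch) Rx(roll)).
In Python, from bench import r gives the robot as it stands.
- The arm moves only by the tool carry_out, never from a script. Its argument "commands" is a list of rows, each an object with "jaw": the finger opening in m, from 0 to 0.0854; "translation": the shift along the tool's x, y, z in m, a list of three; "spin": the turn about the tool's z in rad. A call has exactly 8 rows; each row shifts and turns the commanded pose from where the row before left it, along the tool's axes as they then stand; what a row does not reach is not made up. A row lasts 1/12 s, in which the tool goes at most 41.7 mm and 7.16 degrees, less where a joint would pass 70% of its speed; a pose out of reach is approached as far as the arm can. A call is refused whole if a number of a shift passes 0.0417 or a number of a turn 0.125, either way. A call with a gripper value outside its range is refused whole. The fingers move at their own pace and stop on an object; "squeeze" is the grip in N (left out, the last holds). Time passes only in rows, so rows that do not move let the fingers close, or fill a call up. It gives the time, the measured TCP pose, the force, the opening and the grip force at its end, in the units of the state.
- r.sense(): the state, without advancing time (a new reading comes with each control period).
- r.snapshot(name): name is "side" or "top"; returns a dict with "pixels" (384x512x3 uint8, blue, green, red), "K" (3x3 intrinsics, pixels), "extrinsics" (4x4, takes a point from camera to world coordinates). Camera axes: x right, y down, z forward; pixel columns grow to the right and rows downward; lengths in mm; the calibration is good to about 2 mm. A picture is of the moment at which its call begins. There is no depth.
- r.hand_in(): hands the job in; it is judged then, once.
Trained networks look in a picture, given as the dict that the camera call returned (one of the last four; its "shot" number tells which), for a name from the list of things; names that differ only in an ending like _2 or _b are one class to them, and where a whole thing is asked for, a point or a joint stands for the part that bears it (a point fixed in the world has none). Each returns a list of dicts, best first, with "score" (0 to 1); they miss things now and then, are a little off and sometimes report something else, mostly with a low value. They report only what shows in the picture. A call takes as long as a camera call.
- r.spot_in(picture, target): "xy" ([column, row] in pixels, amid what is visible of it).
- r.regions_of(picture, target): "pixels" (384x512 bool, what is visible of it) and "xy" ([column, row] in pixels, amid what is visible of it).
- r.landmark_of(picture, target): "xy" ([column, row] in pixels: a listed point, or the origin of a listed thing).
The state is a dict: "time": time; "joint_pos": joint angles; "qd": joint speeds; "joint_efforts": joint torques, N m; "tool_pos": TCP position; "tcp_rot": TCP orientation; "ft_force": force on the tool from outside, world axes, zero at the start; "wrist_torque": the same for the moment, N m; "finger_gap": finger opening in mm; "grip_force": force on a finger pad.
Only numpy, scipy, OpenCV 4.12 (cv2) and the standard library are available. Lean on these libraries where they do the work, as an engineer would, in place of code of your own. Each camera call takes 0.05 s, during which the arm holds its last target. There are 200 camera calls.

## Working session

There is one attempt and no reset: what is moved stays moved. The work goes in short steps, Python scripts to look and compute and a tool call to move; the robot and the scene stay as the last step left them, time stands still between calls to the robot, and variables do not carry over. Pictures are saved under pics/ and viewed, at most 10 in all, crops included, and the job is handed in when it is done.

Besides the shell and the picture viewer there is one more tool, called after ">>>" as name(argument=value, ...), one argument or row to a line, values as JSON. carry_out: Moves the arm, as the interface text tells. Its arguments: {"type":"object","properties":{"commands":{"type":"array","items":{"type":"object","properties":{"jaw":{"type":"number"},"translation":{"type":"array","items":{"type":"number"}},"spin":{"type":"number"}}}},"squeeze":{"type":"number"}},"required":["commands"]}

```bash
mkdir -p pics; ls
python3 - <<'E'
from bench import r
import cv2, numpy as np
s=r.sense(); print(s)
for n in ("side","top"):
    p=r.snapshot(n); cv2.imwrite(f"pics/{n}0.png",p["pixels"])
    print(n,p["K"].tolist(),np.round(p["extrinsics"],3).tolist())
    for t in ["blade_blue","slot","rack","stage","blade_red","blade_green","solvent","capjar","spool","driver"]:
        for f in (r.spot_in,r.landmark_of):
            print(t,f.__name__,[(np.round(d["xy"],1).tolist(),round(d["score"],2)) for d in f(p,t)[:2]])
E
```

```text
pics
{'time': 0.0, 'joint_pos': array([-7.34750023e+01,  7.51382686e+00,  8.53305770e+01, -7.83847873e-04,
        8.72612420e+01, -4.89260988e+00]), 'qd': array([-0.02945981,  0.05981798,  0.00279256,  0.05430053,  0.05855684,
        0.0202752 ]), 'joint_efforts': array([-9.22652835e-04, -5.69401968e+01, -5.00547087e+01, -3.46228480e-04,
        1.48661417e-02, -2.69019188e-05]), 'tool_pos': array([ 218.95964585, -558.02352011,  230.24534973]), 'tcp_rot': array([-1.79894672e+02, -8.23034080e-03,  2.14176382e+01]), 'ft_force': array([0.42930674, 0.22064385, 0.4560146 ]), 'wrist_torque': array([-0.04491355,  0.04627882,  0.00435699]), 'grip_force': 0.0, 'finger_gap': 85.22062506326242}
side [[362.1656964005028, 0.0, 259.0840722870541], [0.0, 362.1656964005028, 199.58476301715794], [0.0, 0.0, 1.0]] [[-0.845, -0.336, 0.415, 135.991], [-0.534, 0.55, -0.642, 612.767], [-0.013, -0.764, -0.645, 682.386], [0.0, 0.0, 0.0, 1.0]]
blade_blue call [([294.3, 160.4], 0.44)]
blade_blue call [([294.0, 163.5], 0.64)]
slot call [([234.4, 251.1], 0.62)]
slot call [([234.3, 244.6], 0.83)]
rack call [([2
[... 1023 characters left out ...]
85.7], 0.58)]
rack call [([321.3, 182.3], 0.73)]
stage call [([183.4, 208.9], 0.75), ([407.1, 164.7], 0.44)]
stage call [([183.3, 207.1], 0.94)]
blade_red call [([264.9, 114.0], 0.66)]
blade_red call [([306.1, 183.6], 0.69)]
blade_green call [([325.5, 176.0], 0.69)]
blade_green call [([326.0, 179.5], 0.51)]
solvent call [([264.8, 116.7], 0.75), ([201.2, 203.3], 0.69)]
solvent call [([264.6, 123.1], 0.75), ([183.6, 203.9], 0.37)]
capjar call [([106.8, 214.5], 0.91)]
capjar call [([114.1, 214.2], 0.56)]
spool call [([406.1, 161.4], 0.86), ([325.1, 176.1], 0.19)]
spool call [([401.6, 167.4], 0.89)]
driver call [([155.0, 250.1], 0.62)]
driver call [([158.6, 266.8], 0.61), ([301.9, 182.5], 0.55)]
```

Run:
```python
import cv2
a=cv2.imread("pics/top0.png")[90:310,80:430]; cv2.imwrite("pics/top0c.png",cv2.resize(a,None,fx=2.28,fy=2.28,interpolation=cv2.INTER_CUBIC))
a=cv2.imread("pics/side0.png")[110:380,130:390]; cv2.imwrite("pics/side0c.png",cv2.resize(a,None,fx=2.2,fy=2.2,interpolation=cv2.INTER_CUBIC))
```

```text
(no output)
```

View pics/top0c.png

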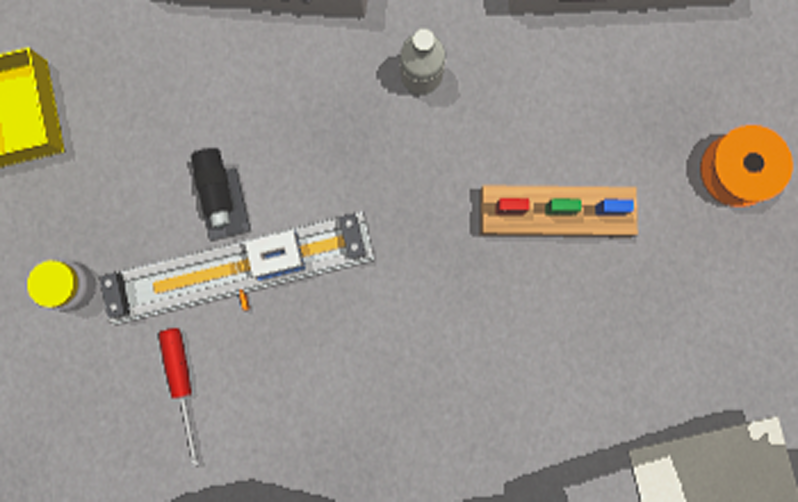

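View pics/side0c.png

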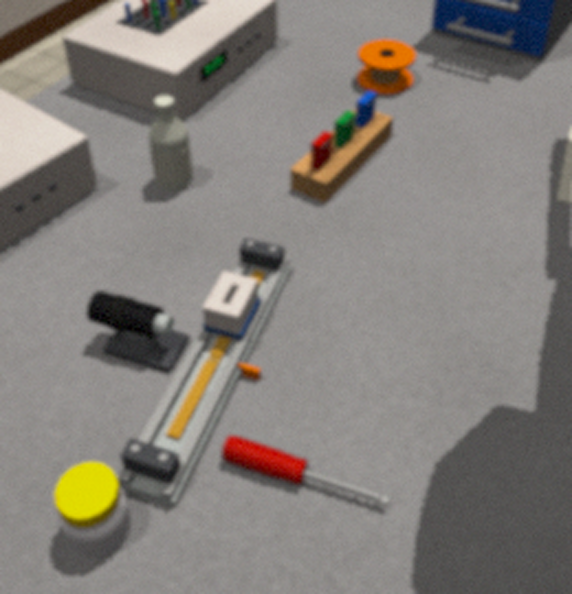

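Top view (full-frame pixels): blue handle at about (350,180), at the rack's right end. Slot at about (200,201), orange pointer at about (187,222), scope at about (175,180). The carriage must slide left, which is +y. Next I'll fit known shapes to colour masks.

```bash
cat > h.py <<'E'
import numpy as np, cv2
from scipy.optimize import minimize
def proj(p,P):
    E=p["extrinsics"]; c=(np.asarray(P,float)-E[:3,3])@E[:3,:3]; q=c@p["K"].T
    return q[:,:2]/q[:,2:]
def lift(p,xy,z):
    E=p["extrinsics"]; d=E[:3,:3]@np.linalg.solve(p["K"],[*xy,1]); o=E[:3,3]
    return o+d*(z-o[2])/d[2]
def box(x,y,yaw,sx,sy,z0,z1):
    c,s=np.cos(yaw),np.sin(yaw)
    return [[x+c*a*sx/2-s*b*sy/2,y+s*a*sx/2+c*b*sy/2,z] for a in(-1,1) for b in(-1,1) for z in(z0,z1)]
def hull(p,B,S=8):
    m=np.zeros((384,512),np.uint8).repeat(1,0); m=np.zeros((384*4,512*4),np.uint8)
    h=cv2.convexHull(proj(p,B).astype(np.float32))
    cv2.fillConvexPoly(m,np.round(((h+.5)*4-.5)*16).astype(np.int32),255,shift=4)
    return cv2.resize(m,(512,384),interpolation=cv2.INTER_AREA)/255.
def fit(p,mask,x0,sx,sy,z0,z1,yaw=None):
    f=lambda v:np.abs(hull(p,box(v[0],v[1],np.radians(v[2]) if yaw is None else yaw,sx,sy,z0,z1))-mask).sum()
    n=3 if yaw is None else 2
    s=np.array([x0[:n]]+[np.array(x0[:n])+d for d in np.eye(n)*6])
    o=minimize(f,x0[:n],method="Nelder-Mead",options=dict(initial_simplex=s,xatol=.05,fatol=.05))
    return np.round(o.x,2),round(o.fun,1),round(float(mask.sum()))
def colour(p,lo,hi,c,rad):
    m=cv2.inRange(cv2.cvtColor(p["pixels"],cv2.COLOR_BGR2HSV),np.array(lo),np.array(hi))
    k=np.zeros_like(m); cv2.circle(k,tuple(int(v) for v in c),rad,255,-1)
    return (m&k)/255.
E
python3 - <<'E'
from bench import r
from h import *
for n,cb,cs in (("top",(350,180),(200,201)),("side",(296,159),(234,247))):
    p=r.snapshot(n); hsv=cv2.cvtColor(p["pixels"],cv2.COLOR_BGR2HSV)
    mb=colour(p,(105,120,50),(125,255,255),cb,20)
    q=np.argwhere(mb>0).mean(0)[::-1]; w=lift(p,q,60)
    print(n,"blue",w.round(1),fit(p,mb,[w[0],w[1],0],14,34,34,76))
    # rack
    mr=r.regions_of(p,"rack")[0]["pixels"].astype(np.uint8)
    (c,sz,a)=cv2.minAreaRect(np.argwhere(mr)[:,::-1].astype(np.float32)); print(" rack",lift(p,c,34).round(1),sz,a)
    for t,z in(("blade_blue",34),("blade_green",34),("blade_red",34),("rack",0),("stage",0),("slot",60)):
        d=r.landmark_of(p,t); print("  lm",t,[lift(p,e["xy"],z).round(1).tolist() for e in d[:1]])
    # white carriage top & slot
    g=cv2.cvtColor(p["pixels"],cv2.COLOR_BGR2GRAY)
    x,y=cs; print(g[y-9:y+10,x-15:x+16])
E
```

```text
top blue [ 546.6 -236.1   60. ] (array([ 546.65, -234.91,   10.21]), np.float64(52.6), 67)
 rack [ 543.5 -174.7   34. ] (22.0, 68.0) 90.0
  lm blade_blue [[548.3, -226.2, 34.0]]
  lm blade_green [[552.4, -174.3, 34.0]]
  lm blade_red [[558.7, -170.6, 34.0]]
  lm rack [[547.3, -175.9, 0.0]]
  lm stage [[487.4, 219.6, 0.0]]
  lm slot [[499.0, 154.1, 60.0]]
[[ 83 100 117 138 143 158 157 158 155 157 144 156 160 178 160 200 175 180
  230 229 234 233 233 220  99 138 201 205 196 183 179]
 [139 134 137 138 158 155 149 154 157 178 146 175 186 226 229 228 233 232
  232 231 231 231 232 239 117  86 182 201 168 129 111]
 [140 126 147 163 159 160 163 175 186 226 230 228 232 231 231 231 231 230
  230 230 231 231 232 238 152  76 127 143 141 191 204]
 [160 147 161 200 190 198 230 228 232 230 229 229 229 230 231 231 231 230
  230 231 229 231 231 237 177  81 187 196 194 190 231]
 [162 198 214 230 234 232 231 229 229 229 228 228 229 230 231 231 231 231
  231 231 230 231 231 234 196 103 144 193 188 177 221]
 [118 112 162 235 232 231 230 228 228 228 229 230 230 231 231 231 233 233
  230 227 231 230 229 23
[... 3845 characters left out ...]
  219 205 174 123  88  80  77  72  60  79 111 124 120]
 [148 149 140 119  90  86  87  91 100 114 121 135 150 165 177 187 198 203
  202 185 151 104  81  76  74  65  71  99 120 124 120]
 [154 150 145 124  97  84  78  83  83  81  89  90 105 112 128 138 155 166
  172 155 116  90  79  76  67  64  86 114 125 118 118]
 [151 146 145 126 100  85  85  84  85  83  81  79  82  84  88  95 105 116
  117 110  89  82  77  75  66  72 102 124 123 114 123]
 [150 145 142 125  95  83  84  85  83  76  81  83  80  81  83  82  84  85
   88  86  82  78  80  72  67  85 112 124 119 121 126]
 [150 149 138 117  93  80  84  85  82  83  81  83  82  83  82  76  81  81
   82  79  84  82  75  67  75 104 127 124 117 129 128]]
```

Run:
```python
from bench import r
from h import *
for n,cb,cs in (("top",(350,180),(200,201)),("side",(296,159),(234,247))):
    p=r.snapshot(n); hsv=cv2.cvtColor(p["pixels"],cv2.COLOR_BGR2HSV).astype(int); g=cv2.cvtColor(p["pixels"],cv2.COLOR_BGR2GRAY)
    x,y=cb
    print(np.where((hsv[...,0]>100)&(hsv[...,0]<130)&(hsv[...,1]>60),hsv[...,2],0)[y-8:y+9,x-12:x+13])
    x,y=cs; k=np.zeros_like(g); cv2.ellipse(k,(x,y),(7,6) if n=="top" else (7,8),0,0,360,255,-1)
    d=np.clip(220-g.astype(float),0,110)*(k>0)
    if n=="side": d[:, x+6:]=0; d[y+3:]=0
    yy,xx=np.mgrid[:384,:512]; c=[(xx*d).sum()/d.sum(),(yy*d).sum()/d.sum()]
    print(n,"slot px",np.round(c,2),"world",lift(p,c,60).round(1))
    # blue mask fit
    for t in (60,):
        m=((hsv[...,0]>100)&(hsv[...,0]<130)&(hsv[...,1]>t)); kk=np.zeros_like(g); cv2.circle(kk,cb,16,255,-1); m=m*(kk>0)*1.
        for s in([548,-232,0],[552,-232,-8],[548,-236,8]): print(fit(p,m,s,14,34,34,76))
```

```text
[[  0   0   0   0   0   0   0   0   0   0   0   0   0   0   0   0   0   0
    0   0   0   0   0   0   0]
 [  0   0   0   0   0   0   0   0   0   0   0   0   0   0   0   0   0   0
    0   0   0   0   0   0   0]
 [  0   0   0   0   0   0   0   0   0   0   0   0   0   0   0   0   0   0
    0   0   0   0   0   0   0]
 [  0   0   0   0   0   0   0   0   0   0   0   0   0   0   0   0   0   0
    0   0   0   0   0   0   0]
 [  0   0   0   0   0   0   0   0   0   0   0   0   0   0   0   0   0   0
    0   0   0   0   0   0   0]
 [  0   0   0   0   0   0   0 158 152 152 149 149 148   0   0   0   0   0
    0   0   0   0   0   0   0]
 [  0   0   0   0   0   0  83 239 233 232 231 231 230 228 228 228 227 226
  229 205   0   0   0   0   0]
 [  0   0   0   0   0  80  70 232 225 223 222 223 222 222 222 222 221 220
  222 229   0   0   0   0   0]
 [  0   0   0  82  82  81  71 233 226 224 224 223 224 223 223 223 222 221
  223 231   0   0   0   0   0]
 [  0   0   0  83  84  83  71 229 225 224 225 225 225 225 225 225 225 225
  227 229   0   0   0   0   0]
 [  0   0   0   0  84  83  70 184 180 180 191 193 
[... 2237 characters left out ...]
0   0   0   0
    0   0   0   0   0   0   0]
 [  0   0   0   0   0   0   0   0  72  73  74  73  72  67   0   0   0   0
    0   0   0   0   0   0   0]
 [  0   0   0   0   0   0   0   0  65  75  74  76  68   0   0   0   0   0
    0   0   0   0   0   0   0]
 [  0   0   0   0   0   0   0   0  65  77  71  70   0   0   0   0   0   0
    0   0   0   0   0   0   0]
 [  0   0   0   0   0   0   0   0   0   0   0   0   0   0   0   0   0   0
    0   0   0   0   0   0   0]]
side slot px [234.14 243.55] world [501.4 158.2  60. ]
(array([ 549.17, -238.8 ,    9.7 ]), np.float64(23.1), 103)
(array([ 549.16, -238.77,    9.6 ]), np.float64(22.9), 103)
(array([ 549.15, -238.82,    9.58]), np.float64(23.1), 103)
```

```bash
cat >> h.py <<'E'
def quadfit(p,w,x0,sx,sy,z):
    "fit a flat horizontal rectangle to soft mask w"
    f=lambda v:((cv2.GaussianBlur(hull(p,box(v[0],v[1],np.radians(v[2]),sx,sy,z,z)),(0,0),.6)-cv2.GaussianBlur(w,(0,0),.6))**2).sum()
    s=np.array([x0]+[np.array(x0)+d for d in np.eye(3)*5])
    o=minimize(f,x0,method="Nelder-Mead",options=dict(initial_simplex=s,xatol=.02,fatol=.001)); return np.round(o.x,2),round(o.fun,2),round(float((w**2).sum()),1)
def circ(c,rad):
    k=np.zeros((384,512),np.uint8); cv2.circle(k,tuple(int(v) for v in c),rad,1,-1); return k>0
def bluetop(p,c,rad=14,lo=85,hi=200):
    hsv=cv2.cvtColor(p["pixels"],cv2.COLOR_BGR2HSV).astype(int)
    m=(hsv[...,0]>100)&(hsv[...,0]<130)&(hsv[...,1]>60)&circ(c,rad)
    return m*np.clip((hsv[...,2]-lo)/(hi-lo),0,1)
E
python3 - <<'E'
from bench import r
from h import *
for n,cb,cs in (("top",(350,180),(200,201)),("side",(296,157),(234,247))):
    p=r.snapshot(n); g=cv2.cvtColor(p["pixels"],cv2.COLOR_BGR2GRAY).astype(float)
    w=bluetop(p,cb,14,100,220 if n=="top" else 185)
    print(n,"blue",quadfit(p,w,[548,-236,-1],14,34,76))
    # carriage top: white (slot filled by closing)
    w=np.clip((g-(150 if n=="top" else 130))/70,0,1)*circ(cs,17 if n=="top" else 20)
    w=cv2.morphologyEx((w*255).astype(np.uint8),cv2.MORPH_CLOSE,np.ones((7,7)))/255.
    lab=cv2.connectedComponents((w>.5).astype(np.uint8))[1]; 
    print(" carriage",quadfit(p,w,[501,157,14],40,56,60))
    d=np.clip((200-g)/100,0,1)*circ((199,200) if n=="top" else (234,244),8 if n=="top" else 7)
    print(" slot",quadfit(p,d,[501,157,14],7,27,60))
    o=((lambda h:(h[...,0]>15)&(h[...,0]<30)&(h[...,1]>110)&circ(cs,75))(cv2.cvtColor(p["pixels"],cv2.COLOR_BGR2HSV)))
    pts=np.argwhere(o)[:,::-1]; W=np.array([lift(p,q,18)[:2] for q in pts]); W=W[np.abs(W[:,1]-190)<110]
    v=cv2.fitLine(W.astype(np.float32),cv2.DIST_HUBER,0,.01,.01).ravel(); print(" strip",len(W),v.round(3),np.degrees(np.arctan2(-v[0],v[1])),W[:,1].min(),W[:,1].max())
    rk=((lambda h:(h[...,0]>8)&(h[...,0]<22)&(h[...,1]>90)&(h[...,2]>110))(cv2.cvtColor(p["pixels"],cv2.COLOR_BGR2HSV)))&circ((325,180) if n=="top" else (286,180),38)
    W=np.array([lift(p,q,34)[:2] for q in np.argwhere(rk)[:,::-1]]); v=cv2.fitLine(W.astype(np.float32),cv2.DIST_HUBER,0,.01,.01).ravel(); print(" rack",len(W),v.round(3),np.degrees(np.arctan2(-v[0],v[1])))
E
```

```text
top blue (array([ 544.93, -233.17,   -1.48]), np.float64(1.84), 60.7)
 carriage (array([499.01, 159.74,  14.3 ]), np.float64(141.15), 512.0)
 slot (array([500.84, 156.34,  12.83]), np.float64(0.24), 24.7)
 strip 287 [ 2.23000e-01 -9.75000e-01  4.89645e+02  2.02715e+02] -167.11736 82.42479811067955 298.5052110116376
 rack 1097 [ 6.20000e-02  9.98000e-01  5.40192e+02 -1.75237e+02] -3.5635664
side blue (array([ 545.98, -231.53,   -1.54]), np.float64(0.65), 20.1)
 carriage (array([503.42, 155.51,  13.66]), np.float64(50.18), 354.2)
 slot (array([501.61, 157.01,  16.1 ]), np.float64(1.18), 14.6)
 strip 285 [ 2.21000e-01 -9.75000e-01  4.82791e+02  2.33630e+02] -167.24133 80.1810800684641 299.8545130935688
 rack 462 [ 2.60000e-02 -1.00000e+00  5.36178e+02 -1.67845e+02] -178.52719
```

>>> carry_out(
  commands=[
    {"translation": [0.04,0,0],"spin": -0.117,"jaw": 0.04},
    {"translation": [0.04,0,0],"spin": -0.117,"jaw": 0.04},
    {"translation": [0.04,0,0],"spin": -0.117,"jaw": 0.04},
    {"translation": [0.04,0,0],"spin": -0.117,"jaw": 0.04},
    {"translation": [0.04,0,0],"spin": -0.117,"jaw": 0.04},
    {"translation": [0.04,0,0],"spin": -0.117,"jaw": 0.04},
    {"translation": [0.04,0,0],"spin": -0.117,"jaw": 0.04},
    {"translation": [0.04,0,0],"spin": -0.117,"jaw": 0.04},
  ],
  squeeze=40,
)

```text
time: 3.77
tool_pos: [439.0, -339.2, 231.2]
tcp_rot: [180.0, -0.0, 75.4]
ft_force: [1.2, -0.3, 0.7]
finger_gap: 40.0
grip_force: 0.0
```

```bash
cat > go.py <<'E'
import sys; from bench import r; from h import *
x,y,z,yaw=map(float,sys.argv[1:5]); s=r.sense(); p=s["tool_pos"]; a=np.radians(s["tcp_rot"][2])
from scipy.spatial.transform import Rotation as Ro
R=Ro.from_euler("xyz",s["tcp_rot"],degrees=True).as_matrix()
print("t",round(s["time"],2),"pos",p.round(1),"rot",s["tcp_rot"].round(2),"F",s["ft_force"].round(1),"gap",round(s["finger_gap"],1),"grip",round(s["grip_force"],1))
print("spin rad",round(-np.radians(yaw)+a,4)," tool shift now mm",(R.T@(np.array([x,y,z])-p)).round(1))
b=np.radians(yaw); Rz=np.array([[np.cos(b),np.sin(b),0],[np.sin(b),-np.cos(b),0],[0,0,-1]])
print("tool shift after spin mm",(Rz.T@(np.array([x,y,z])-p)).round(1))
E
python3 go.py 545.4 -232.4 110 88.5
```

```text
t 3.77 pos [ 439.  -339.2  231.2] rot [179.98  -0.    75.39] F [ 1.2 -0.3  0.7] gap 40.0 grip 0.0
spin rad -0.2288  tool shift now mm [130.1  76.  121.3]
tool shift after spin mm [109.5 103.6 121.2]
```

>>> carry_out(
  commands=[
    {"translation": [0,0,0],"spin": -0.1144},
    {"translation": [0,0,0],"spin": -0.1144},
    {"translation": [0.0219,0.0207,0.0242],"spin": 0},
    {"translation": [0.0219,0.0207,0.0242],"spin": 0},
    {"translation": [0.0219,0.0207,0.0242],"spin": 0},
    {"translation": [0.0219,0.0207,0.0242],"spin": 0},
    {"translation": [0.0219,0.0207,0.0242],"spin": 0},
    {"translation": [0,0,0],"spin": 0},
  ],
)

```text
invalid input
```

```bash
python3 go.py 545.4 -232.4 44 88.5
python3 - <<'E'
from bench import r
from h import *
p=r.snapshot("top"); a=p["pixels"][140:230,290:410]; q=r.snapshot("side")["pixels"][110:200,240:360]
cv2.imwrite("pics/g1.png",cv2.resize(np.hstack([a,q]),None,fx=3.3,fy=3.3,interpolation=cv2.INTER_CUBIC))
E
```

```text
t 3.77 pos [ 439.  -339.2  231.2] rot [179.98  -0.    75.39] F [ 1.2 -0.3  0.7] gap 40.0 grip 0.0
spin rad -0.2288  tool shift now mm [130.1  76.  187.3]
tool shift after spin mm [109.5 103.6 187.2]
```

View pics/g1.png

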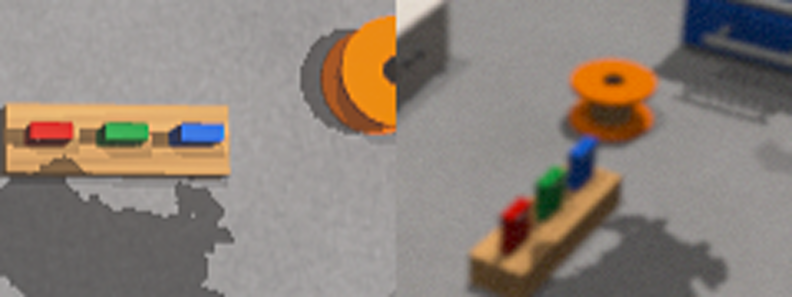

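The call was refused, probably because the jaw value was missing. The picture shows only the untouched rack, with blue on the right, and the arm's shadow.

>>> carry_out(
  commands=[
    {"translation": [0,0,0],"spin": -0.1144,"jaw": 0.04},
    {"translation": [0,0,0],"spin": -0.1144,"jaw": 0.04},
    {"translation": [0.0219,0.0207,0.0242],"spin": 0,"jaw": 0.04},
    {"translation": [0.0219,0.0207,0.0242],"spin": 0,"jaw": 0.04},
    {"translation": [0.0219,0.0207,0.0242],"spin": 0,"jaw": 0.04},
    {"translation": [0.0219,0.0207,0.0242],"spin": 0,"jaw": 0.04},
    {"translation": [0.0219,0.0207,0.0242],"spin": 0,"jaw": 0.04},
    {"translation": [0,0,0],"spin": 0,"jaw": 0.04},
  ],
)

```text
time: 4.53
tool_pos: [544.4, -229.5, 104.0]
tcp_rot: [-179.6, -0.3, 88.3]
ft_force: [-1.0, 0.1, -0.8]
finger_gap: 40.2
grip_force: 0.0
```

```bash
python3 go.py 545.4 -232.4 44 88.5
python3 - <<'E'
from bench import r
from h import *
p=r.snapshot("top"); a=p["pixels"][140:230,290:410]; q=r.snapshot("side")["pixels"][110:200,240:360]
cv2.imwrite("pics/g2.png",cv2.resize(np.hstack([a,q]),None,fx=3.3,fy=3.3,interpolation=cv2.INTER_CUBIC))
E
```

```text
t 4.53 pos [ 544.4 -229.5  104. ] rot [-179.64   -0.3    88.29] F [-1.   0.1 -0.8] gap 40.2 grip 0.0
spin rad -0.0037  tool shift now mm [-3.1  1.5 60. ]
tool shift after spin mm [-2.8  1.1 60. ]
```

View pics/g2.png

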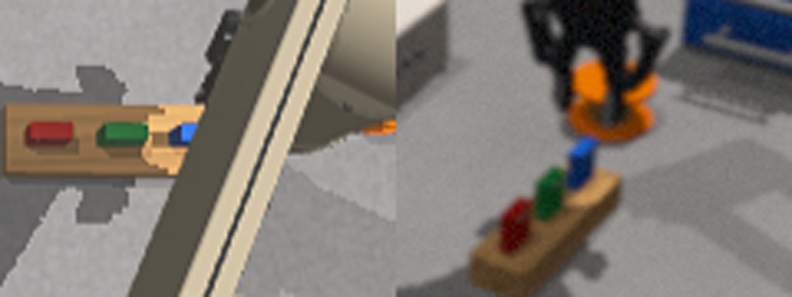

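Side view shows the open gripper right above the blue handle, fingers clear of it; the top view is blocked by the forearm. I'll descend to TCP z≈44.

>>> carry_out(
  commands=[
    {"translation": [0,0,0],"spin": 0,"jaw": 0.04},
    {"translation": [0,0,0],"spin": 0,"jaw": 0.04},
    {"translation": [0,0,0.012],"spin": 0,"jaw": 0.04},
    {"translation": [0,0,0.012],"spin": 0,"jaw": 0.04},
    {"translation": [0,0,0.012],"spin": 0,"jaw": 0.04},
    {"translation": [0,0,0.01],"spin": 0,"jaw": 0.04},
    {"translation": [0,0,0],"spin": 0,"jaw": 0.04},
    {"translation": [0,0,0],"spin": 0,"jaw": 0.04},
  ],
)

```text
time: 5.3
tool_pos: [543.6, -234.2, 62.7]
tcp_rot: [-179.9, -0.1, 88.1]
ft_force: [-0.3, 0.2, 0.4]
finger_gap: 40.1
grip_force: 0.0
```

```bash
python3 go.py 545.4 -232.4 44 88.5
```

```text
t 5.3 pos [ 543.6 -234.2   62.7] rot [-1.7985e+02 -8.0000e-02  8.8140e+01] F [-0.3  0.2  0.4] gap 40.1 grip 0.0
spin rad -0.0062  tool shift now mm [ 1.8  1.7 18.7]
tool shift after spin mm [ 1.9  1.7 18.7]
```

>>> carry_out(
  commands=[
    {"translation": [0.001,0.001,0.009],"spin": -0.006,"jaw": 0.04},
    {"translation": [0.001,0.001,0.0095],"spin": 0,"jaw": 0.04},
    {"translation": [0,0,0],"spin": 0,"jaw": 0.04},
    {"translation": [0,0,0],"spin": 0,"jaw": 0.0},
    {"translation": [0,0,0],"spin": 0,"jaw": 0.0},
    {"translation": [0,0,0],"spin": 0,"jaw": 0.0},
    {"translation": [0,0,0],"spin": 0,"jaw": 0.0},
    {"translation": [0,0,0],"spin": 0,"jaw": 0.0},
  ],
  squeeze=40,
)

```text
time: 5.97
tool_pos: [547.0, -232.9, 46.1]
tcp_rot: [180.0, 0.0, 88.5]
ft_force: [0.4, -0.0, -1.1]
finger_gap: 13.5
grip_force: 41.1
```

```bash
python3 go.py 545.4 -232.4 44 88.5
```

```text
t 5.97 pos [ 547.  -232.9   46.1] rot [1.7997e+02 1.0000e-02 8.8500e+01] F [ 0.4 -0.  -1.1] gap 13.5 grip 41.1
spin rad -0.0  tool shift now mm [ 0.4 -1.6  2.1]
tool shift after spin mm [ 0.4 -1.6  2.1]
```

>>> carry_out(
  commands=[
    {"translation": [0,0,-0.004],"spin": 0,"jaw": 0.0},
    {"translation": [0,0,-0.008],"spin": 0,"jaw": 0.0},
    {"translation": [0,0,-0.014],"spin": 0,"jaw": 0.0},
    {"translation": [0,0,-0.018],"spin": 0,"jaw": 0.0},
    {"translation": [0,0,-0.018],"spin": 0,"jaw": 0.0},
    {"translation": [0,0,-0.018],"spin": 0,"jaw": 0.0},
    {"translation": [0,0,-0.012],"spin": 0,"jaw": 0.0},
    {"translation": [0,0,0],"spin": 0,"jaw": 0.0},
  ],
)

```text
time: 6.63
tool_pos: [548.9, -233.9, 142.7]
tcp_rot: [179.7, 0.2, 88.5]
ft_force: [0.2, 0.0, -1.0]
finger_gap: 13.0
grip_force: 41.2
```

```bash
python3 go.py 501.2 156.7 136 102.8
python3 - <<'E'
from bench import r
from h import *
q=r.snapshot("side")["pixels"][90:220,210:380]
cv2.imwrite("pics/g3.png",cv2.resize(q,None,fx=3,fy=3,interpolation=cv2.INTER_CUBIC))
E
```

```text
t 6.63 pos [ 548.9 -233.9  142.7] rot [179.66   0.18  88.5 ] F [ 0.2  0.  -1. ] gap 13.0 grip 41.2
spin rad -0.2496  tool shift now mm [389.3 -58.    5.2]
tool shift after spin mm [391.5  40.    6.7]
```

View pics/g3.png

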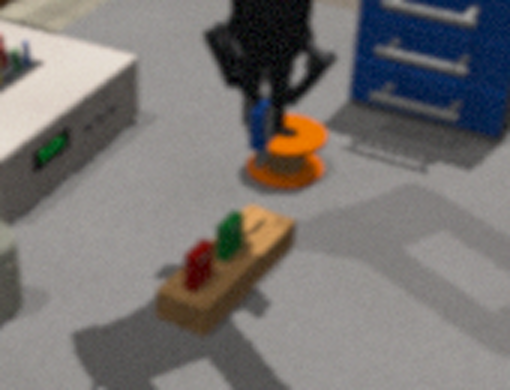

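Side view: blue blade out of the rack and upright in the fingers. Red and green are still in place.

>>> carry_out(
  commands=[
    {"translation": [0.02,-0.003,0],"spin": 0,"jaw": 0.0},
    {"translation": [0.033,-0.005,0],"spin": 0,"jaw": 0.0},
    {"translation": [0.033,-0.005,0],"spin": 0,"jaw": 0.0},
    {"translation": [0.033,-0.005,0],"spin": 0,"jaw": 0.0},
    {"translation": [0.033,-0.005,0],"spin": 0,"jaw": 0.0},
    {"translation": [0.033,-0.005,0],"spin": 0,"jaw": 0.0},
    {"translation": [0.033,-0.005,0],"spin": 0,"jaw": 0.0},
    {"translation": [0.033,-0.005,0],"spin": 0,"jaw": 0.0},
  ],
)

```text
time: 7.35
tool_pos: [514.0, 20.7, 136.5]
tcp_rot: [-179.9, -0.0, 88.5]
ft_force: [0.3, -0.5, -0.1]
finger_gap: 13.2
grip_force: 41.2
```

>>> carry_out(
  commands=[
    {"translation": [0.033,-0.005,0],"spin": 0,"jaw": 0.0},
    {"translation": [0.033,-0.005,0],"spin": 0,"jaw": 0.0},
    {"translation": [0.033,-0.005,0],"spin": 0,"jaw": 0.0},
    {"translation": [0.02,-0.003,0],"spin": 0,"jaw": 0.0},
    {"translation": [0,0,0],"spin": -0.083,"jaw": 0.0},
    {"translation": [0,0,0],"spin": -0.083,"jaw": 0.0},
    {"translation": [0,0,0],"spin": -0.083,"jaw": 0.0},
    {"translation": [0,0,0],"spin": 0,"jaw": 0.0},
  ],
)

```text
time: 8.02
tool_pos: [499.5, 138.7, 136.4]
tcp_rot: [-179.9, -0.0, 103.0]
ft_force: [0.0, 0.4, -0.6]
finger_gap: 13.3
grip_force: 41.2
```

```bash
python3 go.py 501.2 156.7 110 102.8
```

```text
t 8.02 pos [499.5 138.7 136.4] rot [-179.86   -0.    103.03] F [ 0.   0.4 -0.6] gap 13.3 grip 41.2
spin rad 0.0039  tool shift now mm [17.2  5.8 26.4]
tool shift after spin mm [17.2  5.6 26.4]
```

>>> carry_out(
  commands=[
    {"translation": [0.008,0.003,0.01],"spin": 0,"jaw": 0.0},
    {"translation": [0.009,0.003,0.012],"spin": 0,"jaw": 0.0},
    {"translation": [0,0,0.01],"spin": 0,"jaw": 0.0},
    {"translation": [0,0,0],"spin": 0,"jaw": 0.0},
    {"translation": [0,0,0],"spin": 0,"jaw": 0.0},
    {"translation": [0,0,0],"spin": 0,"jaw": 0.0},
    {"translation": [0,0,0],"spin": 0,"jaw": 0.0},
    {"translation": [0,0,0],"spin": 0,"jaw": 0.0},
  ],
)

```text
time: 8.68
tool_pos: [503.1, 156.4, 106.4]
tcp_rot: [179.9, 0.0, 102.7]
ft_force: [-0.4, -0.3, 0.4]
finger_gap: 13.4
grip_force: 41.2
```

```bash
python3 go.py 501.2 156.7 103 102.8
python3 - <<'E'
from bench import r
from h import *
a=r.snapshot("top"); b=r.snapshot("side")
np.savez("hov.npz",t=a["pixels"],s=b["pixels"])
P=np.hstack([a["pixels"][155:245,150:250],b["pixels"][185:275,185:285]])
cv2.imwrite("pics/g4.png",cv2.resize(P,None,fx=4,fy=4,interpolation=cv2.INTER_CUBIC))
for p in (a,b):
    for t in("blade_blue","slot"): print(t,[(lift(p,d["xy"],91.5 if t!="slot" else 60).round(1),np.round(d["xy"],1),round(d["score"],2)) for d in r.landmark_of(p,t)[:2]])
E
```

```text
t 8.68 pos [503.1 156.4 106.4] rot [179.94   0.   102.74] F [-0.4 -0.3  0.4] gap 13.4 grip 41.2
spin rad -0.0011  tool shift now mm [ 0.7 -1.8  3.4]
tool shift after spin mm [ 0.7 -1.8  3.4]
blade_blue [(array([ 536.5, -152.5,   91.5]), array([320.5, 182.9]), 0.29), (array([698.6, -14.1,  91.5]), array([263.6, 121.3]), 0.21)]
slot [(array([503.3, 152.2,  60. ]), array([200.8, 199.8]), 0.55)]
blade_blue [(array([505.6, 154.9,  91.5]), array([232.7, 232.5]), 0.71)]
slot [(array([497.1, 170.4,  60. ]), array([232.6, 247.6]), 0.75)]
```

View pics/g4.png

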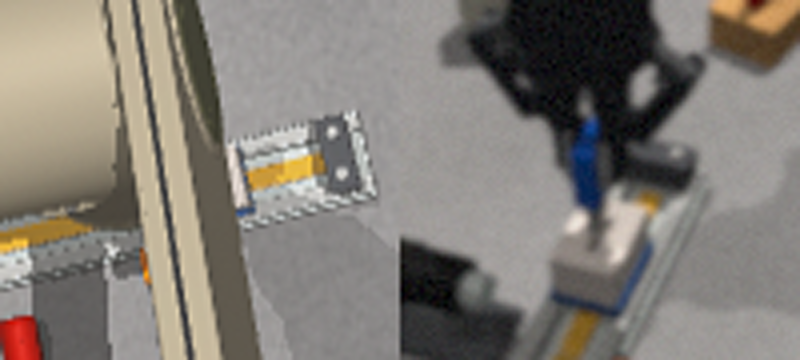

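Top view is blocked by the forearm. Side view shows the blade hanging upright over the slot (blade tip at about crop (597,235)). I'll trim about 1 mm and make a guarded descent.

>>> carry_out(
  commands=[
    {"translation": [0,-0.001,0.004],"spin": 0,"jaw": 0.0},
    {"translation": [0,0,0.004],"spin": 0,"jaw": 0.0},
    {"translation": [0,0,0],"spin": 0,"jaw": 0.0},
    {"translation": [0,0,0],"spin": 0,"jaw": 0.0},
    {"translation": [0,0,0],"spin": 0,"jaw": 0.0},
    {"translation": [0,0,0],"spin": 0,"jaw": 0.0},
    {"translation": [0,0,0],"spin": 0,"jaw": 0.0},
    {"translation": [0,0,0],"spin": 0,"jaw": 0.0},
  ],
)

```text
time: 9.65
tool_pos: [501.8, 156.3, 98.0]
tcp_rot: [180.0, -0.0, 102.8]
ft_force: [0.5, -0.5, -1.5]
finger_gap: 13.5
grip_force: 41.2
```

```bash
python3 go.py 502.2 156.4 90 102.8
python3 - <<'E'
from bench import r
from h import *
s=r.sense(); x,y,z=s["tool_pos"]; yaw=np.radians(s["tcp_rot"][2]-90); b=r.snapshot("side")
S=8; x0,y0=205,215; im=cv2.resize(b["pixels"][y0:y0+48,x0:x0+60],None,fx=S,fy=S,interpolation=cv2.INTER_CUBIC)
im2=im.copy()
def dr(B,c):
    h=cv2.convexHull(((proj(b,B)-[x0,y0]+.5)*S).astype(np.int32)); cv2.polylines(im2,[h],True,c,1)
sh=z-12
dr(box(x,y,yaw,14,34,sh,sh+42),(0,255,255)); dr(box(x,y,yaw,4,24,sh-24,sh),(0,255,0)); dr(box(501.2,156.7,np.radians(12.8),7,27,60,60),(0,0,255)); dr(box(501.2,156.7,np.radians(12.8),40,56,60,60),(255,0,255))
cv2.imwrite("pics/g5.png",np.vstack([im,im2])[:, :][:800] if 0 else np.hstack([im[:, 40:440],im2[:, 40:440]]))
E
```

```text
t 9.65 pos [501.8 156.3  98. ] rot [179.98  -0.   102.76] F [ 0.5 -0.5 -1.5] gap 13.5 grip 41.2
spin rad -0.0006  tool shift now mm [-0.   0.4  8. ]
tool shift after spin mm [-0.   0.4  8. ]
```

View pics/g5.png

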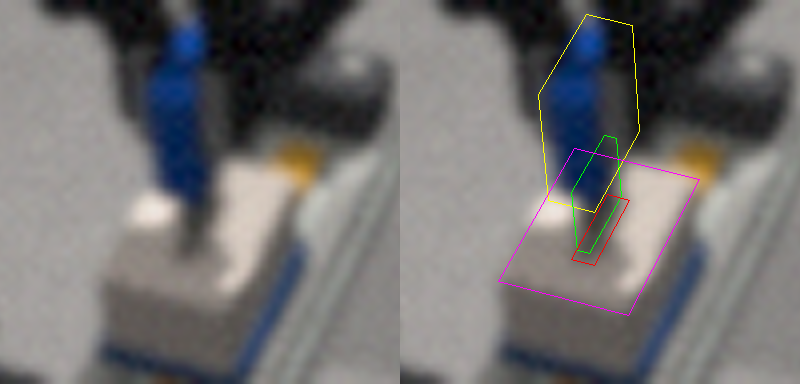

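The overlay (handle, blade, slot at roughly (585–600, 200–265) in the right panel) agrees with the picture, with the blade tip over the slot mouth. Lowering gently.

>>> carry_out(
  commands=[
    {"translation": [0,0,0.003],"spin": 0,"jaw": 0.0},
    {"translation": [0,0,0.003],"spin": 0,"jaw": 0.0},
    {"translation": [0,0,0.003],"spin": 0,"jaw": 0.0},
    {"translation": [0,0,0],"spin": 0,"jaw": 0.0},
    {"translation": [0,0,0],"spin": 0,"jaw": 0.0},
    {"translation": [0,0,0],"spin": 0,"jaw": 0.0},
    {"translation": [0,0,0],"spin": 0,"jaw": 0.0},
    {"translation": [0,0,0],"spin": 0,"jaw": 0.0},
  ],
)

```text
time: 10.37
tool_pos: [501.7, 156.3, 88.9]
tcp_rot: [-180.0, 0.0, 102.8]
ft_force: [-0.4, 0.3, -0.3]
finger_gap: 13.5
grip_force: 41.2
```

>>> carry_out(
  commands=[
    {"translation": [0,0,0.003],"spin": 0,"jaw": 0.0},
    {"translation": [0,0,0.003],"spin": 0,"jaw": 0.0},
    {"translation": [0,0,0.003],"spin": 0,"jaw": 0.0},
    {"translation": [0,0,0.003],"spin": 0,"jaw": 0.0},
    {"translation": [0,0,0],"spin": 0,"jaw": 0.0},
    {"translation": [0,0,0],"spin": 0,"jaw": 0.0},
    {"translation": [0,0,0],"spin": 0,"jaw": 0.0},
    {"translation": [0,0,0],"spin": 0,"jaw": 0.0},
  ],
)

```text
time: 11.03
tool_pos: [501.6, 156.3, 76.9]
tcp_rot: [-180.0, 0.0, 102.8]
ft_force: [0.3, 0.4, -0.9]
finger_gap: 13.7
grip_force: 41.2
```

>>> carry_out(
  commands=[
    {"translation": [0,0,0.0015],"spin": 0,"jaw": 0.0},
    {"translation": [0,0,0.0015],"spin": 0,"jaw": 0.0},
    {"translation": [0,0,0.001],"spin": 0,"jaw": 0.0},
    {"translation": [0,0,0],"spin": 0,"jaw": 0.0},
    {"translation": [0,0,0],"spin": 0,"jaw": 0.0},
    {"translation": [0,0,0],"spin": 0,"jaw": 0.0},
    {"translation": [0,0,0],"spin": 0,"jaw": 0.0},
    {"translation": [0,0,0],"spin": 0,"jaw": 0.0},
  ],
)

```text
time: 11.7
tool_pos: [501.7, 156.3, 72.9]
tcp_rot: [180.0, -0.0, 102.8]
ft_force: [-0.2, -0.6, -0.2]
finger_gap: 13.4
grip_force: 41.2
```

Now 0.5 mm steps until contact.

>>> carry_out(
  commands=[
    {"translation": [0,0,0.0005],"spin": 0,"jaw": 0.0},
    {"translation": [0,0,0.0005],"spin": 0,"jaw": 0.0},
    {"translation": [0,0,0.0005],"spin": 0,"jaw": 0.0},
    {"translation": [0,0,0],"spin": 0,"jaw": 0.0},
    {"translation": [0,0,0],"spin": 0,"jaw": 0.0},
    {"translation": [0,0,0],"spin": 0,"jaw": 0.0},
    {"translation": [0,0,0],"spin": 0,"jaw": 0.0},
    {"translation": [0,0,0],"spin": 0,"jaw": 0.0},
  ],
)

```text
time: 12.37
tool_pos: [501.8, 156.3, 71.9]
tcp_rot: [180.0, 0.0, 102.8]
ft_force: [-2.2, -0.8, 5.1]
finger_gap: 13.4
grip_force: 42.0
```

```bash
python3 go.py 502.2 156.4 72 102.8
python3 - <<'E'
from bench import r
from h import *
im={"top":cv2.imread("pics/top0.png"),"side":cv2.imread("pics/side0.png")}
a=np.radians(102.8); u=np.array([np.cos(a),np.sin(a)]); n=np.array([u[1],-u[0]])
for k,c in(("top",(187,222)),("side",(243,278))):
    p=r.snapshot(k); h=cv2.cvtColor(im[k],cv2.COLOR_BGR2HSV)
    m=(h[...,0]>5)&(h[...,0]<18)&(h[...,1]>140)&circ(c,9); q=np.argwhere(m)[:,::-1].mean(0); print(k,m.sum(),q)
    for z in(10,25,40): d=lift(p,q,z)[:2]-[501.2,156.7]; print(z,"along",(d@u).round(1),"across",(d@n).round(1))
    for d in r.spot_in(p,"stage")[:1]: pass
E
```

```text
t 12.37 pos [501.8 156.3  71.9] rot [179.98   0.   102.77] F [-2.2 -0.8  5.1] gap 13.4 grip 42.0
spin rad -0.0006  tool shift now mm [-0.   0.4 -0.1]
tool shift after spin mm [-0.   0.4 -0.1]
top 18 [186.5 221. ]
10 along 52.2 across -39.4
25 along 49.5 across -40.6
40 along 46.7 across -41.7
side 45 [243.24444444 278.17777778]
10 along 52.1 across -39.9
25 along 62.7 across -44.7
40 along 73.3 across -49.5
```

>>> carry_out(
  commands=[
    {"translation": [0.002,0,0],"spin": 0,"jaw": 0.0},
    {"translation": [0.004,0,0],"spin": 0,"jaw": 0.0},
    {"translation": [0.004,0,0],"spin": 0,"jaw": 0.0},
    {"translation": [0.004,0,0],"spin": 0,"jaw": 0.0},
    {"translation": [0.004,0,0],"spin": 0,"jaw": 0.0},
    {"translation": [0.002,0,0],"spin": 0,"jaw": 0.0},
    {"translation": [0,0,0],"spin": 0,"jaw": 0.0},
    {"translation": [0,0,0],"spin": 0,"jaw": 0.0},
  ],
)

```text
time: 13.23
tool_pos: [497.6, 176.2, 71.9]
tcp_rot: [179.9, -0.0, 102.8]
ft_force: [-1.3, -0.5, 5.4]
finger_gap: 13.4
grip_force: 42.0
```

>>> carry_out(
  commands=[
    {"translation": [0.002,0,0],"spin": 0,"jaw": 0.0},
    {"translation": [0.004,0,0],"spin": 0,"jaw": 0.0},
    {"translation": [0.004,0,0],"spin": 0,"jaw": 0.0},
    {"translation": [0.004,0,0],"spin": 0,"jaw": 0.0},
    {"translation": [0.002,0,0],"spin": 0,"jaw": 0.0},
    {"translation": [0.002,0,0],"spin": 0,"jaw": 0.0},
    {"translation": [0,0,0],"spin": 0,"jaw": 0.0},
    {"translation": [0,0,0],"spin": 0,"jaw": 0.0},
  ],
)

```text
time: 13.9
tool_pos: [493.7, 193.5, 71.9]
tcp_rot: [179.9, 0.0, 102.8]
ft_force: [-0.8, -1.4, 5.4]
finger_gap: 13.4
grip_force: 42.1
```

```bash
python3 go.py 490 207 71.5 102.8;python3 - <<'E'
from bench import r
from h import *
b=r.snapshot("side")
cv2.imwrite("pics/g6.png",cv2.resize(b["pixels"][200:310,170:280],None,fx=5,fy=5,interpolation=cv2.INTER_CUBIC))
E
```

```text
t 13.9 pos [493.7 193.5  71.9] rot [1.7994e+02 1.0000e-02 1.0277e+02] F [-0.8 -1.4  5.4] gap 13.4 grip 42.1
spin rad -0.0006  tool shift now mm [14.  -0.7  0.4]
tool shift after spin mm [14.  -0.6  0.4]
```

View pics/g6.png

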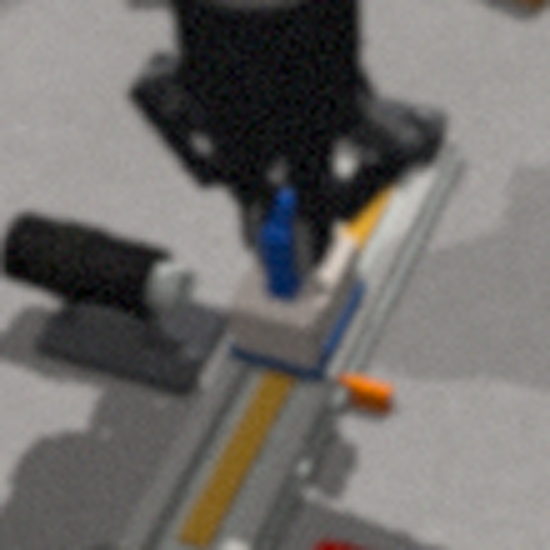

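Side view: handle flush, carriage moved, front edge now near the orange pointer at crop (365,392). Going on in small steps.

>>> carry_out(
  commands=[
    {"translation": [0.001,0,0],"spin": 0,"jaw": 0.0},
    {"translation": [0.001,0,0],"spin": 0,"jaw": 0.0},
    {"translation": [0.001,0,0],"spin": 0,"jaw": 0.0},
    {"translation": [0.001,0,0],"spin": 0,"jaw": 0.0},
    {"translation": [0.001,0,0],"spin": 0,"jaw": 0.0},
    {"translation": [0.001,0,0],"spin": 0,"jaw": 0.0},
    {"translation": [0.001,0,0],"spin": 0,"jaw": 0.0},
    {"translation": [0.001,0,0],"spin": 0,"jaw": 0.0},
  ],
)

```text
time: 14.62
tool_pos: [492.1, 200.5, 71.9]
tcp_rot: [179.9, 0.1, 102.8]
ft_force: [-0.6, -4.7, 5.9]
finger_gap: 13.4
grip_force: 42.1
```

>>> carry_out(
  commands=[
    {"translation": [0.0005,0,0],"spin": 0,"jaw": 0.0},
    {"translation": [0.0005,0,0],"spin": 0,"jaw": 0.0},
    {"translation": [0.0005,0,0],"spin": 0,"jaw": 0.0},
    {"translation": [0.0005,0,0],"spin": 0,"jaw": 0.0},
    {"translation": [0.0005,0,0],"spin": 0,"jaw": 0.0},
    {"translation": [0.0005,0,0],"spin": 0,"jaw": 0.0},
    {"translation": [0.0005,0,0],"spin": 0,"jaw": 0.0},
    {"translation": [0.0005,0,0],"spin": 0,"jaw": 0.0},
  ],
)

```text
time: 15.28
tool_pos: [491.1, 205.2, 71.9]
tcp_rot: [179.9, 0.0, 102.8]
ft_force: [-0.3, -1.0, 4.9]
finger_gap: 13.4
grip_force: 42.1
```

>>> carry_out(
  commands=[
    {"translation": [0.0003,0,0],"spin": 0,"jaw": 0.0},
    {"translation": [0.0003,0,0],"spin": 0,"jaw": 0.0},
    {"translation": [0.0003,0,0],"spin": 0,"jaw": 0.0},
    {"translation": [0.0003,0,0],"spin": 0,"jaw": 0.0},
    {"translation": [0.0003,0,0],"spin": 0,"jaw": 0.0},
    {"translation": [0.0003,0,0],"spin": 0,"jaw": 0.0},
    {"translation": [0.0003,0,0],"spin": 0,"jaw": 0.0},
    {"translation": [0.0003,0,0],"spin": 0,"jaw": 0.0},
  ],
)

```text
time: 15.95
tool_pos: [490.5, 207.7, 71.9]
tcp_rot: [179.9, -0.0, 102.8]
ft_force: [-0.5, -1.6, 4.6]
finger_gap: 13.2
grip_force: 42.1
```

>>> carry_out(
  commands=[
    {"translation": [0.0002,0,0],"spin": 0,"jaw": 0.0},
    {"translation": [0.0002,0,0],"spin": 0,"jaw": 0.0},
    {"translation": [0.0002,0,0],"spin": 0,"jaw": 0.0},
    {"translation": [0.0002,0,0],"spin": 0,"jaw": 0.0},
    {"translation": [0.0002,0,0],"spin": 0,"jaw": 0.0},
    {"translation": [0.0002,0,0],"spin": 0,"jaw": 0.0},
    {"translation": [0.0002,0,0],"spin": 0,"jaw": 0.0},
    {"translation": [0.0002,0,0],"spin": 0,"jaw": 0.0},
  ],
)

```text
time: 16.62
tool_pos: [490.2, 209.2, 71.9]
tcp_rot: [179.9, -0.0, 102.8]
ft_force: [-0.5, -1.5, 4.4]
finger_gap: 13.5
grip_force: 42.1
```

>>> carry_out(
  commands=[
    {"translation": [0.0002,0,0],"spin": 0,"jaw": 0.0},
    {"translation": [0.0002,0,0],"spin": 0,"jaw": 0.0},
    {"translation": [0.0002,0,0],"spin": 0,"jaw": 0.0},
    {"translation": [0.0002,0,0],"spin": 0,"jaw": 0.0},
    {"translation": [0.0002,0,0],"spin": 0,"jaw": 0.0},
    {"translation": [0.0002,0,0],"spin": 0,"jaw": 0.0},
    {"translation": [0.0002,0,0],"spin": 0,"jaw": 0.0},
    {"translation": [0.0002,0,0],"spin": 0,"jaw": 0.0},
  ],
)

```text
time: 17.28
tool_pos: [490.0, 209.8, 71.9]
tcp_rot: [179.9, 0.1, 102.8]
ft_force: [-0.6, -6.6, 5.7]
finger_gap: 13.5
grip_force: 42.1
```

>>> carry_out(
  commands=[
    {"translation": [0.0002,0,0],"spin": 0,"jaw": 0.0},
    {"translation": [0.0002,0,0],"spin": 0,"jaw": 0.0},
    {"translation": [0,0,0],"spin": 0,"jaw": 0.0},
    {"translation": [0,0,0],"spin": 0,"jaw": 0.0},
    {"translation": [0,0,0],"spin": 0,"jaw": 0.0},
    {"translation": [0,0,0],"spin": 0,"jaw": 0.0},
    {"translation": [0,0,0],"spin": 0,"jaw": 0.0},
    {"translation": [0,0,0],"spin": 0,"jaw": 0.0},
  ],
)

```text
time: 17.95
tool_pos: [490.0, 209.9, 71.9]
tcp_rot: [180.0, 0.1, 102.8]
ft_force: [0.9, -7.2, 5.1]
finger_gap: 13.1
grip_force: 42.1
```

It holds 7.2 N without moving, which is more than the sliding friction, so the ball is in the notch. I'll relax the push.

>>> carry_out(
  commands=[
    {"translation": [-0.0005,0,0],"spin": 0,"jaw": 0.0},
    {"translation": [-0.0005,0,0],"spin": 0,"jaw": 0.0},
    {"translation": [-0.0005,0,0],"spin": 0,"jaw": 0.0},
    {"translation": [0,0,0],"spin": 0,"jaw": 0.0},
    {"translation": [0,0,0],"spin": 0,"jaw": 0.0},
    {"translation": [0,0,0],"spin": 0,"jaw": 0.0},
    {"translation": [0,0,0],"spin": 0,"jaw": 0.0},
    {"translation": [0,0,0],"spin": 0,"jaw": 0.0},
  ],
)

```text
time: 18.62
tool_pos: [490.1, 209.6, 71.9]
tcp_rot: [179.9, 0.0, 102.8]
ft_force: [-0.4, -1.7, 5.0]
finger_gap: 13.6
grip_force: 42.1
```

```bash
python3 go.py 490 207 71.5 102.8;python3 - <<'E'
from bench import r
from h import *
b=r.snapshot("side")
cv2.imwrite("pics/g7.png",cv2.resize(b["pixels"][200:310,170:280],None,fx=5,fy=5,interpolation=cv2.INTER_CUBIC))
E
```

```text
t 18.62 pos [490.1 209.6  71.9] rot [1.7994e+02 1.0000e-02 1.0277e+02] F [-0.4 -1.7  5. ] gap 13.6 grip 42.1
spin rad -0.0006  tool shift now mm [-2.5 -0.6  0.4]
tool shift after spin mm [-2.5 -0.6  0.4]
```

View pics/g7.png

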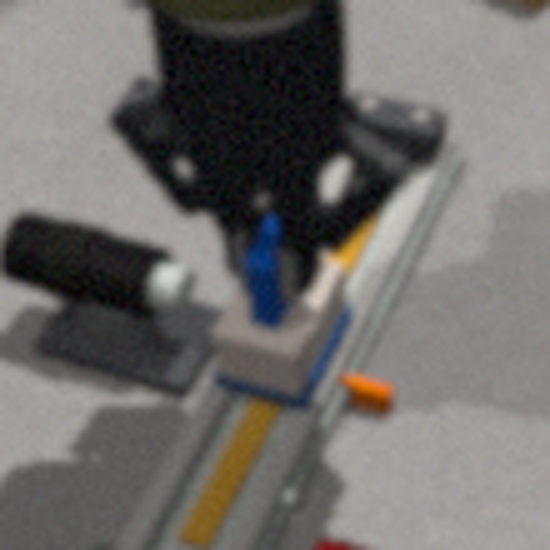

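The carriage is level with the pointer and scope within the measuring error: about 53 mm of travel against 52 mm measured. The handle is flush. I'll move the blade back to the middle of its play so nothing pushes on the ball.

>>> carry_out(
  commands=[
    {"translation": [-0.0003,0,0],"spin": 0,"jaw": 0.0},
    {"translation": [-0.0003,0,0],"spin": 0,"jaw": 0.0},
    {"translation": [-0.0003,0,0],"spin": 0,"jaw": 0.0},
    {"translation": [-0.0003,0,0],"spin": 0,"jaw": 0.0},
    {"translation": [0,0,0],"spin": 0,"jaw": 0.0},
    {"translation": [0,0,0],"spin": 0,"jaw": 0.0},
    {"translation": [0,0,0],"spin": 0,"jaw": 0.0},
    {"translation": [0,0,0],"spin": 0,"jaw": 0.0},
  ],
)

```text
time: 19.33
tool_pos: [490.2, 209.2, 71.9]
tcp_rot: [179.9, -0.1, 102.8]
ft_force: [-1.2, 2.8, 5.5]
finger_gap: 13.8
grip_force: 42.0
```

>>> carry_out(
  commands=[
    {"translation": [0.0004,0,0],"spin": 0,"jaw": 0.0},
    {"translation": [0,0,0],"spin": 0,"jaw": 0.0},
    {"translation": [0,0,0],"spin": 0,"jaw": 0.0},
    {"translation": [0,0,0],"spin": 0,"jaw": 0.0},
    {"translation": [0,0,0],"spin": 0,"jaw": 0.0},
    {"translation": [0,0,0],"spin": 0,"jaw": 0.0},
    {"translation": [0,0,0],"spin": 0,"jaw": 0.0},
    {"translation": [0,0,0],"spin": 0,"jaw": 0.0},
  ],
)

```text
time: 20.0
tool_pos: [490.2, 209.2, 71.9]
tcp_rot: [179.9, -0.0, 102.8]
ft_force: [-1.0, 0.1, 5.9]
finger_gap: 13.3
grip_force: 42.0
```

```bash
python3 -c "
from bench import r
s=r.sense(); print(s['ft_force'],s['tool_pos'],s['grip_force']); print(r.hand_in())"
```

```text
[-1.00592408  0.1464991   5.86213401] [490.19573248 209.24555153  71.94663077] 42.022334933280945
the job is handed in; nothing more can be done
None
```

I handed the job in at 20 s, but the verdict was not reported: the blue blade is home in the carriage slot and held at 42 N, and the ball is seated in the notch as far as I could feel (the carriage held 7 N without sliding).

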